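# Park the pickle pot under its hold-down rails and crack the sealed lid

## Robot

A 6-joint arm with a two-finger parallel gripper is mounted at the origin on a cart in front of the work surface, level with it; the furniture and walls round the work are solid. World frame = base frame: x ahead of the robot, y to its left, z up, the work surface at z = 0. Lengths are in mm, angles in rad, forces in N, time in s.
With the tool pointing down it reaches from about 275 to 825 mm from the base axis. Payload 4.9 kg.
Tool frame: the origin (TCP) lies at the very end of the fingers, on their centre line; the grasp point (between the pads) lies 19 mm behind it; z points along the fingers, y is the line along which they close (so a half turn about z gives the same grasp; the last joint's range is limited). The gripper opens to 85 mm and grips with 20 to 120 N. Pads are 22 mm wide; open, the fingers measure 114 mm over their backs; the gripper's body (76 mm by 85 mm) begins 54 mm behind the grasp point. The pads swing forward as they close: fully open they stand 13 mm farther back than shut.
Start: joints at [1.039, 0.326, -0.193, 1.052, 0, 1.437], TCP at [213.061, 507.073, 231.281] pointing down, gripper open.
Joint ranges: [-2.65, 2.65], [-0.97, 1.79], [-1.3, 1.35], [-1.93, 2.1], [-1.47, 1.37], [-3.14, 3.14]. Speed limits (rad/s): [2.57, 2.57, 3.14, 3.14, 3.14, 3.14].

## Interface

Orientations are given as [roll, pitch, yaw] about the fixed x, y, z axes, in that order (R = Rz(yaw) Ry(pitch) Rx(roll)).
In Python, from bench import bot, solve_ik, imaging gives the robot as it stands. Calls block until the motion is done:
- bot.move_ptp(position, orientation): joint-space move of the TCP to a pose.
- bot.movel(position, rot=None, max_speed=150, threshold=None): straight line of the TCP; rot=None keeps the orientation; max_speed is the mean speed in mm/s. With threshold (N) it stops when the force on the tool has changed by that much, and returns True; else False.
- bot.move_j(angles): joint-space move.
- bot.grip(opening, effort=None): opening from 0.0 (shut) to 1.0 (fully open); effort is the grip in N (None keeps the last); returns when the fingers have stopped.
- bot.dwell(seconds).
- solve_ik(position, orientation): joint angles nearest the present ones, or None.
- bot.get_state(): the state.
- imaging.capture(name): name is "side" or "top"; returns the picture (420x560x3 uint8, blue, green, red); there is no depth.
- imaging.camera_model(name): a dict with "K" (3x3 intrinsics, pixels), "position" and "rotation" of the camera in the world. Camera axes: x right, y up, looking along -z (the intrinsics and any distortion apply to the point x, -y, -z); pixel columns grow to the right and rows downward; lengths in mm; the calibration is good to about 2 mm. A picture is of the moment at which its call begins. camera_model takes no time and is no camera call.
A pose or a line that the arm cannot do raises bot.IKError and nothing moves.
- bot.sign_off(): hands the job in; it is judged then, once.
The state is a dict: "t": time; "qpos": joint angles; "joint_velocities": joint speeds; "effort": joint torques, N m; "tcp_pos": TCP position; "orientation": TCP orientation; "contact_force": force on the tool from outside, world axes, zero at the start; "wrist_torque": the same for the moment, N m; "opening": opening from 0.0 (shut) to 1.0 (fully open); "gripper_force": force on a finger pad.
Only numpy, scipy, OpenCV 4.12 (cv2) and the standard library are available. Lean on these libraries where they do the work, as an engineer would, in place of code of your own. Each camera call takes 0.05 s, during which the arm holds its last target. There are 200 camera calls.

## Task

Take the hot pickle pot off the heating disc: without lifting or tipping it, slide it along the warming plate until it stands centred between the hold-down rails, its foot under both lips. Only then pull the lid's thumb lip up hard enough to break the lid out of its sticky rubber seal, without flinging it open, and hold the lip about 25 mm above its closed height so that the fumes can escape; finish while still holding it there, because the lid falls back when let go. Leave the brass pan, the pliers and the brass block alone.

Things in the scene. Friction and masses are not known exactly. Their poses are not given: they have to be found in the camera images.
- pickle_pot: loose white stoneware pot, 0.7 to 1.1 kg with its hinged lid; slides on the plate with 3 to 8 N. Origin at the centre of its underside, z up. Round foot 84 mm across, 6 mm thick; body 62 mm across up to z = 57 mm; closed lid 75 mm across, its top at z = 64 mm. Ears to +y and -y, the lid's lip to -x (about towards the robot), its hinge at +x
- ear_left (a point): middle of the outer part of the pot's ear on its +y side, 47 mm from the pot's axis, 39 mm above its underside. The ear is a level white block 28 mm wide (pot's x), 12 mm thick (z), reaching 58 mm out from the axis; it can be pinched from above across its 28 mm
- ear_right (a point): the same point of the like ear on the pot's -y side
- pot_lid: the lid with its thumb lip, 0.13 kg. Origin on the hinge line, at pot x = +39 mm, z = 52 mm; axes as the pot's when shut; its y axis is the hinge line
- lid_hinge (a joint): lid's angle in rad, 0 shut and sealed, up to 1.2; the lip rises 97 mm per rad (25 mm = 0.26). The seal resists with 10 to 18 N of upward pull at the lip, most in the first few mm, and lets go when the lip has risen about 9 mm; then little more than its weight is left. Let go, it falls back and lies on the seal at 0.12 rad. 3 to 4 N already lift the pot's front if its foot is not under the rails
- lip_grip (a point): grasp point in the thumb lip, a level black block on the lid's front, 22 mm wide (along the hinge line), 12 mm high, from 33 to 73 mm in front of the pot's axis. The point lies 58 mm in front of the axis, 97 mm from the hinge line, 62.5 mm above the pot's underside when shut. Pinch it from above across the 22 mm; its sides are free
- hold_down_rails: two dark steel rails fixed on the warming plate, the resting place. Origin on the plate's top midway between them; they run along its y and are open at both ends. 70 mm long plus a flared lead-in of 15 mm at each end; uprights 90 mm apart inside (foot 84), lips 72 mm apart (body 62), lips 9 to 12 mm above the plate. A ring marks the foot's place
- heating_disc: flat black heating disc 92 mm across let in flush with the top of the warming plate, where the pot stands at the start. Origin at its centre on the top. It lies 120 mm from the rails along the plate, to the left or to the right of them
- warming_plate: fixed grey warming plate with a flat steel top, 246 mm long (its y), 156 mm deep (its x), top 80 mm above the bench. Origin on the bench under its centre; its thermostat knob points to its -x, towards the robot. A drinking glass 90 mm tall stands close in front of it. A magnifier 0.49 m and a pole 1 m tall stand 0.44 m ahead and 0.38 to 0.46 m to the left of the robot
- brass_pan: bystander: oval brass weighing pan, 144 x 78 x 23 mm, on the bench in front of the plate; origin at the centre of its underside
- chain_pliers: bystander: pliers 138 x 42 x 11 mm lying behind the plate; origin at the centre of the underside
- brass_block: bystander: brass bar 66 x 21 x 20 mm lying to the left of the plate; origin at the centre of the underside

How it is judged:
By the outcome, as a careful person would: the job done as asked, in the order asked, and still so for the second after the job is handed in, while the arm keeps its last pose, push and grip.
It also fails if it takes over 54 s, if anything falls off the work surface, if the arm or the gripper's body presses on something with over 40 N, if the wrist force passes 120 N, or if a joint passes its speed limit or range.

## Working session

There is one attempt and no reset: what is moved stays moved. The work goes in short steps, each a Python script; the robot and the scene stay as the last script left them, time stands still between calls to the robot, and variables do not carry over. Pictures are saved under pics/ and viewed, at most 10 in all, crops included, and the job is handed in when it is done.

```bash
ls; mkdir -p pics
python3 - <<'E'
from bench import bot, imaging
import cv2
for n in("top","side"):
    cv2.imwrite(f"pics/{n}0.png",imaging.capture(n)); print(n,imaging.camera_model(n))
print(bot.get_state())
E
```

```text
pics
top {'K': array([[516.68024098,   0.        , 276.65091738],
       [  0.        , 516.68024098, 212.64029601],
       [  0.        ,   0.        ,   1.        ]]), 'position': array([ 368.99853109,  105.70651181, 1216.40164844]), 'rotation': array([ 0.19280458,  0.01473335, -1.55973737])}
side {'K': array([[407.38763495,   0.        , 277.18100637],
       [  0.        , 407.38763495, 205.83719488],
       [  0.        ,   0.        ,   1.        ]]), 'position': array([1058.97856035,   44.9823488 ,  916.45668885]), 'rotation': array([0.54096537, 0.00304396, 1.43994965])}
{'t': 0.1, 'qpos': array([ 1.03877578e+00,  3.26869770e-01, -1.93445673e-01,  1.05202030e+00,
        4.28036014e-06,  1.43663672e+00]), 'joint_velocities': array([ 0.00158632, -0.00281552,  0.00202733,  0.00023011, -0.00102337,
       -0.00065315]), 'effort': array([ 5.68988962e-04, -4.44240439e+01,  2.63037050e+01,  7.86491088e-03,
       -4.13205828e-05, -1.23392240e-06]), 'tcp_pos': array([212.8037182 , 506.61235094, 230.59464824]), 'orientation': array([-3.14006764e+00, -2.10150766e-04,  2.74373155e+00]), 'contact_force': array([ 0.94308325, -0.80100891,  0.53906494]), 'wrist_torque': array([0.03772414, 0.05453958, 0.02419299]), 'gripper_force': 0.0, 'opening': 1.000956710968288}
```

View pics/top0.png

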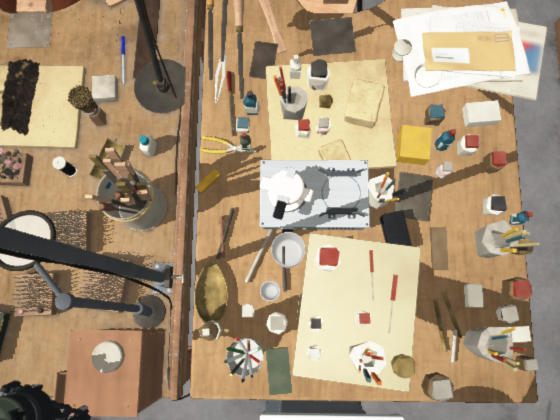

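View pics/side0.png

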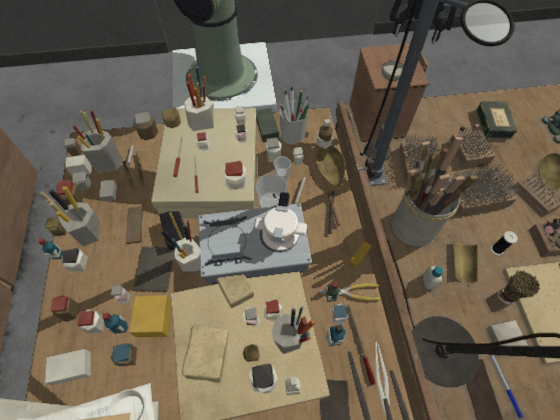

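The top view shows the pot on the disc near (286,188) with its black lip at (280,210). The rails are near (343,192), to the robot's right, and a pen cup stands at (382,190). I'll enlarge both views.

Run:
```python
import cv2
a=cv2.imread("pics/top0.png")[145:245,245:405]; cv2.imwrite("pics/topc.png",cv2.resize(a,None,fx=5,fy=5,interpolation=cv2.INTER_CUBIC))
a=cv2.imread("pics/side0.png")[180:290,165:325]; cv2.imwrite("pics/sidec.png",cv2.resize(a,None,fx=5,fy=5,interpolation=cv2.INTER_CUBIC))
```

```text
(no output)
```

View pics/topc.png

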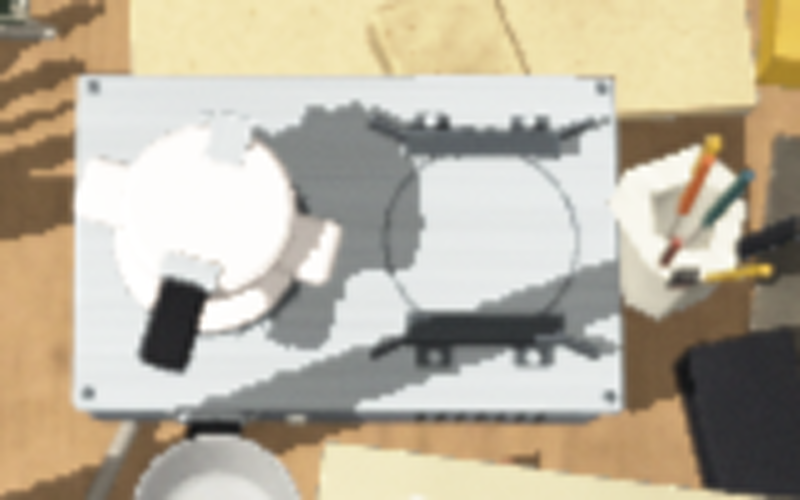

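View pics/sidec.png

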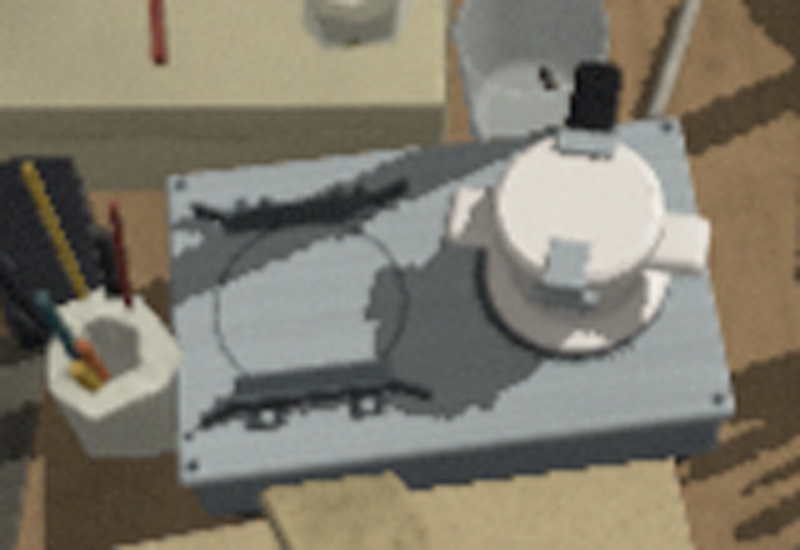

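The enlarged views show these features:

| Feature | Top crop (px) | Side crop (px) |
|---|---|---|
| Ring centre | (482,238) | (312,300) |
| Lid centre | (206,211) | (580,212) |
| Lip tip middle | (161,366) | (597,66) |
| Left ear end | (77,190) | (707,246) |
| Plate screws | four corners visible | four corners visible |

Next I'll project these to their known heights.

```bash
cat > h.py <<'E'
import numpy as np
from scipy.spatial.transform import Rotation as R
from bench import imaging
def proj(cam,uv,z):
    """back-project pixel uv onto the level z"""
    m=imaging.camera_model(cam); r=R.from_euler('xyz',m["rotation"]).as_matrix()
    d=np.linalg.inv(m["K"])@[uv[0],uv[1],1]; d=r@(d*[1,-1,-1])
    return (m["position"]+d*(z-m["position"][2])/d[2])[:2]
def crop(uv,off,s=5): return (np.array(uv)+.5)/s-.5+off
E
python3 - <<'E'
from h import *
np.set_printoptions(precision=1,suppress=True)
P={"top":((245,145),dict(s1=(93,87,80),s2=(602,88,80),s3=(610,397,80),s4=(88,393,80),ring=(482,238,80),ringL=(385,238,80),ringR=(578,238,80),
 railU=(480,155,92),railD=(485,315,92),lid=(206,211,144),tipL=(138,358,148.5),tipR=(185,372,148.5),earL=(77,190,125),earR=(330,254,125),cup=(690,190,100))),
"side":((165,180),dict(s1=(718,399,80),s2=(191,466,80),s3=(181,185,80),s4=(668,127,80),ring=(312,300,80),lid=(580,212,144),tipR=(575,65,148.5),tipL=(618,68,148.5),earL=(707,246,125),earR=(457,212,125),footbot=(575,350,86)))}
for c,(o,d) in P.items():
    q={k:proj(c,crop(v[:2],o),v[2]) for k,v in d.items()}
    print(c,*[f"{k}:{v}" for k,v in q.items()],sep="\n ")
    s=[q[f"s{i}"] for i in(1,2,3,4)]; ly=s[0]+s[3]-s[1]-s[2]
    tip=(q["tipL"]+q["tipR"])/2; e=q["earL"]-q["earR"]; l=q["lid"]-tip
    print("plate",np.mean(s,0),"yaw",np.arctan2(-ly[0],ly[1]),"screw spacing",np.linalg.norm(ly)/2,"pot yaw",np.arctan2(l[1],l[0]),np.arctan2(-e[0],e[1]),"tip dist",np.linalg.norm(l),"ears",np.linalg.norm(e),(q["earL"]+q["earR"])/2)
for c,uvs in dict(top=[(165,275),(150,310),(20,240)],side=[(378,175)]).items():
    for u in uvs: print(c,u,proj(c,u,0))
E
```

```text
top
 s1:[708.4 157. ]
 s2:[709.4 -75.1]
 s3:[566.6 -75.6]
 s4:[566.4 156.9]
 ring:[638.8 -19.7]
 ringL:[638.5  24. ]
 ringR:[639.1 -62.8]
 railU:[674.2 -17.9]
 railD:[600.9 -19.2]
 lid:[634.6 104.9]
 tipL:[569.6 133. ]
 tipR:[563.8 113.2]
 earL:[648.3 161.2]
 earR:[620.5  51.1]
 cup:[ 656.7 -109.9]
plate [637.7  40.8] yaw 0.002666813346255242 screw spacing 232.31207859445024 pot yaw -0.26207253167681316 -0.24695907976280673 tip dist 70.26684902815053 ears 113.51892558104781 [634.4 106.1]
side
 s1:[707.  158.2]
 s2:[707.9 -75. ]
 s3:[566.  -74.5]
 s4:[564.8 158.3]
 ring:[634.4 -17.2]
 lid:[640.  105.2]
 tipR:[567.7 112.8]
 tipL:[571.8 131.6]
 earL:[653.8 159.6]
 earR:[622.4  52.7]
 footbot:[677.8  98. ]
plate [636.4  41.7] yaw 0.00442632275428717 screw spacing 232.97751829653055 pot yaw -0.2373957008013611 -0.2855601652002003 tip dist 72.26016176539794 ears 111.38643067302414 [638.1 106.1]
top (165, 275) [454.8 387.1]
top (150, 310) [373.6 417.8]
top (20, 240) [534.6 739.5]
side (378, 175) [451.4 401.4]
```

```bash
cat >> h.py <<'E'
DOWN=lambda a:[np.pi,0,a+np.pi/2]   # fingers close along direction a
E
python3 - <<'E'
from h import *
from bench import bot, solve_ik
np.set_printoptions(precision=2,suppress=True)
pot=np.array([636.7,105.6]); a=-0.257; ear=pot+47.5*np.array([-np.sin(a),np.cos(a)])
print(ear)
for p,o in [((*ear,220),DOWN(a)),((*ear,99),DOWN(a)),((*ear,99),DOWN(a+np.pi)),((637,28,99),DOWN(0)),((579,-19,123),DOWN(np.pi/2)),((579,-19,123),DOWN(-np.pi/2)),((579,-19,220),DOWN(-np.pi/2))]:
    print(p,o[2],solve_ik(list(p),o))
bot.movel([230,270,330],max_speed=200)
bot.move_ptp([*ear,230],DOWN(a))
bot.grip(0.62,30)
s=bot.get_state(); print(s["t"],s["tcp_pos"],s["orientation"],s["qpos"],s["contact_force"],s["opening"])
import cv2
t=cv2.resize(imaging.capture("top")[120:250,220:420],None,fx=3,fy=3); u=cv2.resize(imaging.capture("side")[150:300,150:350],None,fx=2.6,fy=2.6)
cv2.imwrite("pics/a.png",np.hstack([t[:390],np.pad(u,((0,0),(0,0),(0,0)))])[:, :1120][:, ::1] if 0 else cv2.resize(np.vstack([t[:, :520],u]),None,fx=.75,fy=.75))
E
```

```text
[648.77 151.54]
(np.float64(648.7735608986322), np.float64(151.53995131938015), 220) 1.3137963267948964 [0.12 0.55 0.13 1.15 0.   1.95]
(np.float64(648.7735608986322), np.float64(151.53995131938015), 99) 1.3137963267948964 [ 0.12  0.64 -0.03  0.9   0.    1.95]
(np.float64(648.7735608986322), np.float64(151.53995131938015), 99) 4.45538898038469 [ 0.12  0.64 -0.03  0.9   0.   -1.2 ]
(637, 28, 99) 1.5707963267948966 [-0.07  0.59 -0.12  0.86  0.    1.5 ]
(579, -19, 123) 3.141592653589793 [-0.16  0.47 -0.27  0.83  0.   -0.16]
(579, -19, 123) 0.0 [-0.16  0.47 -0.27  0.83  0.    2.98]
(579, -19, 220) 0.0 [-0.16  0.39 -0.13  1.05  0.    2.98]
3.6 [648.66 151.8  230.29] [ 3.14 -0.    1.31] [0.12 0.55 0.15 1.17 0.   1.95] [0.2  0.47 1.36] 0.6172714965823133
```

Run:
```python
from h import *
from bench import bot
np.set_printoptions(precision=2,suppress=True)
def st(m):
    s=bot.get_state(); print(m,s["t"],s["tcp_pos"],s["orientation"],s["contact_force"],s["wrist_torque"],s["opening"],s["gripper_force"])
st("0")
p=bot.get_state()["tcp_pos"]
hit=bot.movel([648.8,151.5,130],max_speed=120,threshold=6); st(hit)
if not hit:
    hit=bot.movel([648.8,151.5,99],max_speed=40,threshold=6); st(hit)
if not hit:
    bot.grip(0.2,30); st("grip")
```

```text
0 3.7 [648.72 151.64 230.12] [ 3.14 -0.    1.31] [-0.14 -0.45  0.89] [ 0.03 -0.03  0.  ] 0.6200081488047928 0.0
False 4.6833 [649.47 151.58 130.89] [ 3.14 -0.    1.31] [-0.    0.47  0.09] [-0.   -0.05  0.04] 0.6161966044451973 0.0
False 5.6083 [649.03 151.54  99.22] [ 3.14 -0.    1.31] [-0.57 -0.57 -0.08] [ 0.03  0.03 -0.  ] 0.6217033202246337 0.0
grip 5.9417 [649.55 151.59  99.62] [ 3.14 -0.    1.31] [1.34 0.65 1.31] [ 0.03 -0.24 -0.04] 0.3210465318667022 30.50650656223297
```

Run:
```python
from h import *
import cv2
t=cv2.resize(imaging.capture("top")[135:240,240:400],None,fx=3.5,fy=3.5,interpolation=2); u=cv2.resize(imaging.capture("side")[190:285,165:325],None,fx=3.5,fy=3.5,interpolation=2)
v=np.vstack([t,u])[:700]; cv2.imwrite("pics/b.png",cv2.resize(v,None,fx=.85,fy=.85)); print(v.shape)
```

```text
(700, 560, 3)
```

View pics/b.png

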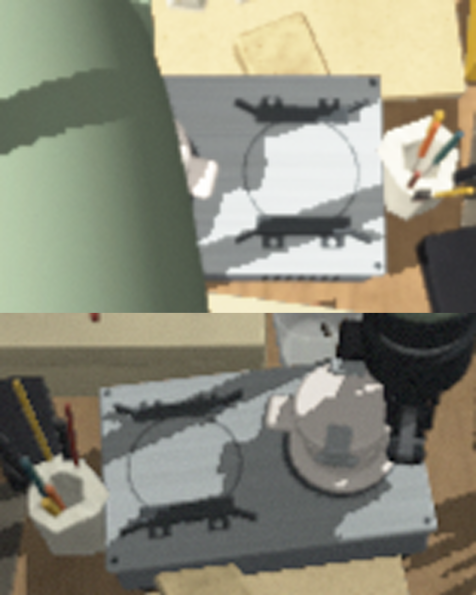

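The ear is held at 27.3 mm of opening with the pot still standing level. I'll turn it to yaw 0 while sliding, then go straight in between the rails.

Run:
```python
from h import *
from bench import bot
np.set_printoptions(precision=2,suppress=True)
def st(m):
    s=bot.get_state(); print(m,s["t"],s["tcp_pos"],s["orientation"],s["contact_force"],s["wrist_torque"],s["opening"],s["gripper_force"])
h=bot.movel([642.5,135,99],DOWN(-.13),max_speed=30,threshold=15); st(h)
if not h: h=bot.movel([637.2,122.5,99],DOWN(0),max_speed=30,threshold=15); st(h)
for y in (80,50,28.9):
    if not h: h=bot.movel([637.2,y,99],DOWN(0),max_speed=40,threshold=15); st(h)
```

```text
False 6.7833 [642.38 136.65  99.62] [-3.14 -0.    1.44] [0.9  5.63 5.05] [ 0.93 -0.06  0.02] 0.32093572261150943 30.883394479751587
False 7.3833 [636.86 124.2   99.65] [-3.14 -0.    1.57] [-0.15  4.92  5.38] [0.92 0.06 0.07] 0.3234572971530156 30.95357894897461
False 8.5917 [637.16  82.2   99.63] [ 3.14 -0.    1.57] [-0.9   6.71  3.9 ] [ 1.18 -0.07 -0.01] 0.32129632505819117 30.900567770004272
False 9.4917 [637.13  52.07  99.61] [ 3.14 -0.    1.57] [0.38 5.28 5.05] [ 1.12 -0.08 -0.  ] 0.32095691856819786 30.930867791175842
False 10.1667 [637.14  30.83  99.62] [ 3.14 -0.    1.57] [0.76 5.63 5.36] [ 1.08 -0.08  0.04] 0.3257531875852262 30.968241691589355
```

Run:
```python
from h import *
from bench import bot
import cv2
np.set_printoptions(precision=2,suppress=True)
def st(m):
    s=bot.get_state(); print(m,s["t"],s["tcp_pos"],s["contact_force"],s["wrist_torque"],s["opening"])
h=bot.movel([637.2,27,99],DOWN(0),max_speed=20,threshold=15); bot.dwell(.2); st(h)
bot.movel([637.2,29,99],DOWN(0),max_speed=20); st("relaxed")   # relieve the push, below friction
bot.grip(0.62); st("open")
bot.movel([637.2,31,160],max_speed=80,threshold=8)
bot.movel([500,60,330],max_speed=200); st("up")
t=imaging.capture("top");cv2.imwrite("pics/t2.png",t)
u=imaging.capture("side");cv2.imwrite("pics/s2.png",u)
t=cv2.resize(t[150:240,255:375],None,fx=5,fy=5,interpolation=2)
u=cv2.resize(u[190:285,190:310],None,fx=5,fy=5,interpolation=2)
cv2.imwrite("pics/c.png",t);cv2.imwrite("pics/d.png",u)
```

```text
False 10.6167 [637.11  29.35  99.61] [-0.07  6.34  5.45] [ 1.2  -0.09  0.02] 0.3214567222884036
relaxed 10.8667 [637.14  29.3   99.62] [0.1  0.55 5.1 ] [ 0.27 -0.04  0.13] 0.32060697110449154
open 11.2333 [636.71  28.88  98.52] [-0.   -0.22  0.57] [-0.01 -0.01  0.02] 0.6208999665084363
up 13.4 [500.04  59.85 328.93] [-0.79  0.03 -0.01] [ 0.01  0.   -0.01] 0.6227954204720089
```

View pics/c.png

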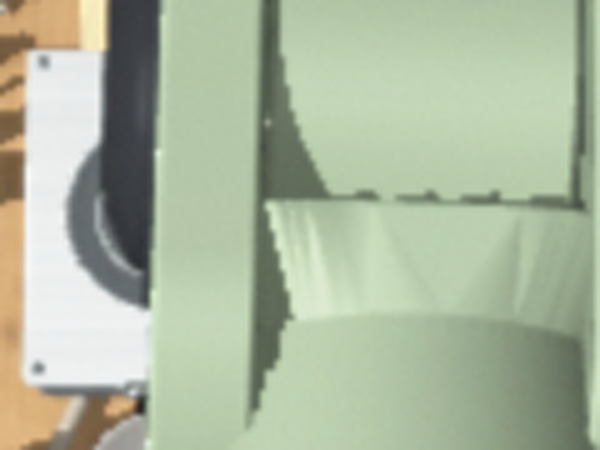

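View pics/d.png

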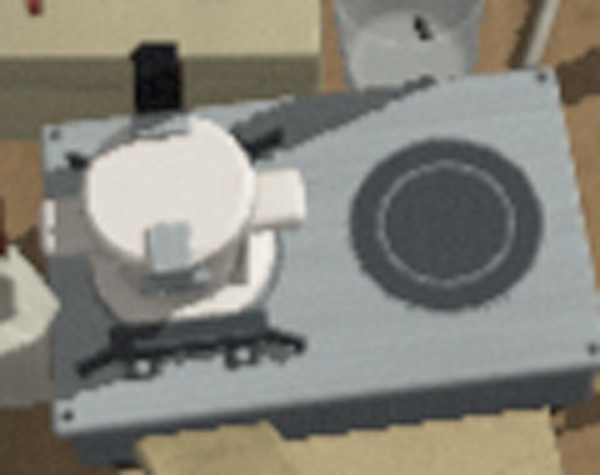

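In the side view the pot stands between the rails, with its ear ends at (303,194) and (45,225), the lid centre near (171,198) and the lip tip at (158,44). The disc at (446,223) is now free.

Run:
```python
from h import *
np.set_printoptions(precision=1,suppress=True)
d=dict(s1=(593,349,80),s2=(68,415,80),s3=(55,134,80),s4=(541,77,80),disc=(446,223,80),earL=(303,194,125),earR=(44,225,125),lid=(170.5,200,144),lidL=(86,200,144),lidR=(255,200,144),tip=(158,44,148.5),railL=(305,345,92),railR=(80,370,92))
q={k:proj("side",crop(v[:2],(190,190)),v[2]) for k,v in d.items()}
print(*[f"{k}:{v}" for k,v in q.items()],sep="\n"); print(np.mean([q[f"s{i}"] for i in (1,2,3,4)],0),(q["earL"]+q["earR"])/2,(q["railL"]+q["railR"])/2,(q["lidL"]+q["lidR"])/2)
```

```text
s1:[707.  158.2]
s2:[707.6 -74.1]
s3:[565.4 -74.9]
s4:[564.7 157.3]
disc:[636.4 101.8]
earL:[636.7  38.4]
earR:[637.  -74.8]
lid:[642.2 -17.9]
lidL:[637.5 -53.7]
lidR:[647.  18.]
tip:[565.7 -18.1]
railL:[693.6  31.8]
railR:[692.4 -66.5]
[636.2  41.6] [636.8 -18.2] [693.  -17.3] [642.2 -17.9]
```

The pot is centred, at y −18.2 against −18.3 for the rails, and sits under both lips. Next I'll pinch the lip.

```bash
cat >> h.py <<'E'
from bench import bot
PX,PY=637.0,-18.3
def lip(th):
    """TCP pose holding the lip with the lid raised by th"""
    r=R.from_euler('y',th); g=np.array([PX+39,PY,132])+r.apply([-97,0,10.5-19])
    return list(g),list((r*R.from_euler('xyz',DOWN(np.pi/2))).as_euler('xyz'))
def st(m):
    s=bot.get_state(); print(m,round(s["t"],2),s["tcp_pos"],s["orientation"],s["contact_force"],s["wrist_torque"],round(s["opening"],3),round(s["gripper_force"],1)); return s
np.set_printoptions(precision=2,suppress=True)
E
python3 - <<'E'
from h import *
from bench import solve_ik
p,o=lip(0); print(p,o,lip(.26),solve_ik(*lip(.26)))
bot.move_ptp([p[0],p[1],230],o); bot.grip(.55,25); st("above")
h=bot.movel([p[0],p[1],160],max_speed=100,threshold=6)
if not h: h=bot.movel(p,max_speed=40,threshold=6); st(h)
if not h:
    bot.grip(.1,25); st("grip25"); bot.grip(.1,70); st("grip70")
E
```

```text
[np.float64(579.0), np.float64(-18.3), np.float64(123.5)] [np.float64(3.141592653589793), np.float64(0.0), np.float64(3.141592653589793)] ([np.float64(580.0749874298689), np.float64(-18.3), np.float64(148.72249871939567)], [np.float64(3.141592653589793), np.float64(-0.2599999999999998), np.float64(3.141592653589793)]) [-0.14  0.65  0.08  1.26 -0.04 -0.14]
above 15.24 [579.04 -18.13 230.27] [-3.14  0.   -3.14] [ 0.4  -0.21 -0.43] [-0.01 -0.05  0.05] 0.552 0.0
False 17.15 [579.26 -18.32 123.78] [-3.14  0.   -3.14] [-0.17  0.15  0.79] [-0.07  0.03 -0.01] 0.548 0.0
grip25 17.48 [579.18 -18.56 123.92] [-3.14  0.    3.14] [-1.73 -1.08  2.29] [-0.14  0.1  -0.15] 0.252 27.7
grip70 17.7 [579.19 -18.55 124.  ] [-3.14  0.    3.14] [-1.39 -1.    5.04] [-0.24  0.33 -0.15] 0.237 68.3
```

Run:
```python
from h import *
for th in (.03,.06,.09,.12,.15,.18):
    p,o=lip(th); bot.movel(p,o,max_speed=10); s=st(f"{th} {p[2]:.1f}")
    if s["gripper_force"]<30: break
```

```text
0.03 126.4 18.14 [579.18 -18.4  125.94] [-3.14 -0.03  3.14] [ 2.76 -1.24 -3.21] [-0.43 -0.72 -0.21] 0.24 68.6
0.06 129.3 18.58 [578.92 -18.06 128.95] [ 3.14 -0.06 -3.14] [ 4.25 -0.67 -7.01] [-0.1  -1.15 -0.08] 0.241 69.0
0.09 132.3 19.02 [578.84 -18.16 132.41] [ 3.14 -0.09 -3.14] [ 4.47 -0.16 -3.5 ] [-0.05 -1.03 -0.04] 0.241 69.8
0.12 135.2 19.47 [577.83 -18.19 135.53] [-3.14 -0.12 -3.14] [-1.91  0.99  3.4 ] [0.05 0.26 0.02] 0.241 70.6
0.15 138.1 19.91 [577.95 -18.2  137.84] [ 3.14 -0.15 -3.14] [-4.26  0.57  3.62] [ 0.11  0.59 -0.01] 0.242 70.6
0.18 141.0 20.35 [578.73 -18.26 140.81] [ 3.14 -0.18 -3.14] [-4.66 -0.44  2.1 ] [0.1  0.71 0.  ] 0.241 70.5
```

Run:
```python
from h import *
import cv2
for th in (.22,.262):
    p,o=lip(th); bot.movel(p,o,max_speed=12); s=st(f"{th} {p[2]:.1f}")
bot.dwell(.3); st("held")
u=imaging.capture("side")
cv2.imwrite("pics/e.png",cv2.resize(u[180:285,180:320],None,fx=5.5,fy=5.5,interpolation=2))
```

```text
0.22 144.9 20.82 [579.4  -18.27 144.68] [ 3.14 -0.22 -3.14] [-5.73  0.82  2.62] [ 0.07  0.76 -0.06] 0.242 70.5
0.262 148.9 21.32 [580.1  -18.28 148.71] [ 3.14 -0.26 -3.14] [-4.67 -0.09  3.03] [ 0.07  0.75 -0.03] 0.239 70.5
held 21.62 [579.96 -18.28 148.81] [ 3.14 -0.26 -3.14] [-5.12  0.67  2.25] [0.1  0.69 0.05] 0.241 70.5
```

View pics/e.png

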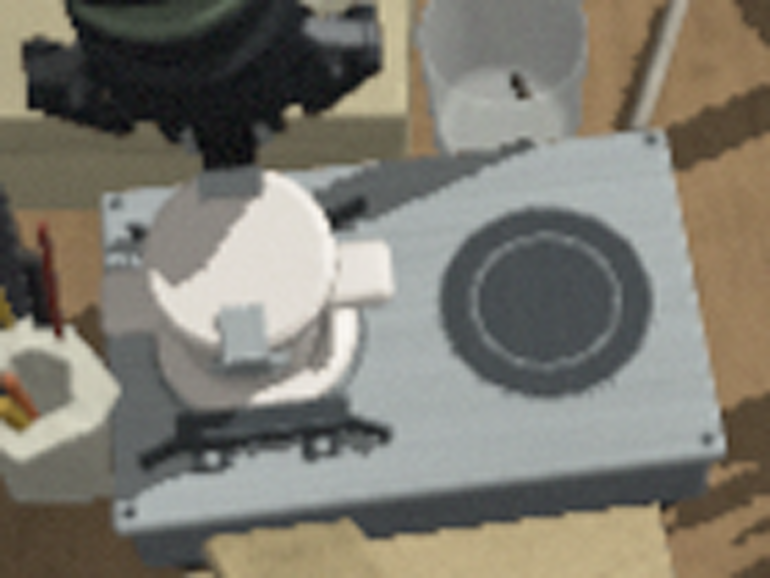

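The pot hasn't moved: its left ear end is still at full-frame (251.4,228.7), where it was before. The lid's front clasp is now at crop (233,182). I'll compare that with the pixel predicted for each lid angle.

Run:
```python
from h import *
m=imaging.camera_model("side"); r=R.from_euler('xyz',m["rotation"]).as_matrix()
def px(X): c=r.T@(np.array(X)-m["position"]); c=m["K"]@(c*[1,-1,-1]); return c[:2]/c[2]
for th in (0,.12,.2,.26,.32):
    for v in ([-76.5,0,12.5],[0,0,12]): print(th,v,px(np.array([PX+39,PY,132])+R.from_euler('y',th).apply(v)))
print("closed seen",crop((160,124),(190,190)),crop((168,246),(190,190)),"now",crop((233,182),(180,180),5.5),crop((244,335),(180,180),5.5))
# size cue: lid's width in pixels (75 mm) at its centre
for th in (0,.12,.26):
    c=np.array([PX+39,PY,132])+R.from_euler('y',th).apply([-39,0,9]); print(th,px(c+[0,37.5,0])-px(c-[0,37.5,0]),px(c))
```

```text
0 [-76.5, 0, 12.5] [222.24 212.36]
0 [0, 0, 12] [224.52 243.8 ]
0.12 [-76.5, 0, 12.5] [221.81 211.08]
0.12 [0, 0, 12] [224.57 244.43]
0.2 [-76.5, 0, 12.5] [221.53 210.48]
0.2 [0, 0, 12] [224.61 244.87]
0.26 [-76.5, 0, 12.5] [221.34 210.18]
0.26 [0, 0, 12] [224.64 245.2 ]
0.32 [-76.5, 0, 12.5] [221.17 210.  ]
0.32 [0, 0, 12] [224.67 245.54]
closed seen [221.6 214.4] [223.2 238.8] now [221.95 212.68] [223.95 240.5 ]
0 [34.87 -4.08] [223.51 228.14]
0.12 [35.06 -4.1 ] [223.3  227.69]
0.26 [35.28 -4.12] [223.09 227.49]
```

Run:
```python
from h import *
p,o=lip(.262); bot.movel([p[0]-1.3,p[1],p[2]+.4],o,max_speed=8); bot.dwell(.5); s=st("relieved")
if s["gripper_force"]>50 and abs(s["contact_force"]).max()<6: print(bot.sign_off())
```

```text
relieved 22.48 [579.33 -18.22 149.27] [ 3.14 -0.26 -3.14] [ 0.68  1.37 -0.61] [ 0.23 -0.38 -0.07] 0.24 70.3
the job is handed in; nothing more can be done
None
```

I slid the pot off the heating disc to the centre of the rails and broke the lid's seal gently. I handed the job in at about 22.5 s, still holding the lip about 25 mm above closed. The lip height comes from the arm's position; the camera check on the lid angle agreed but was only rough.

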